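# Lay out the air circuit on the profile plate

## Task

Lay out the air circuit on the slotted plate. Put the throttle plate squarely on top of the valve sub-base (lengthways along it, either way round) and the solenoid valve's grey body squarely on top of the throttle plate, stand the pressure regulator exactly midway between the distributor block and the sub-base, and stand the roller limit valve on the plate straight ahead of the cylinder's rod, its roller facing the rod tip with a gap of 50 mm, which is the cylinder's stroke. Everything stands upright, let go and at rest, and the emergency-stop box and the bin of fittings stay where they are.

Things in the scene. Friction and masses are not known exactly. Their poses are not given: they have to be found in the camera images.
- plate: Aluminium profile plate lying fixed on the bench, 280 x 364 mm, 22 mm high, slots along its y. Origin: centre of its underside; z up. On it the cylinder, the distributor block and the valve sub-base are already clamped, parallel to its edges.
- throttle_mid (a point): Throttle plate (loose): plain aluminium block 80 (its x) x 40 (its y) x 28 mm high with small port marks on top and two adjusting screws, 13 mm long, on its +x end. It goes between the sub-base and the solenoid valve. Point: the centre of the block, 14 mm above its underside; z up. About 0.2 kg. Grip it across its 40 mm width.
- valve_mid (a point): Solenoid valve (loose): grey body 80 (its x) x 40 (its y) x 36 mm high, with a lower black solenoid, 28 mm wide, that sticks out 32 mm from its +x end and does not reach down to its underside. Point: the centre of the grey body, 18 mm above its underside; z up. About 0.28 kg. Grip it across its 40 mm width.
- limit_mid (a point): Roller limit valve (loose): black foot 64 x 44 x 10 mm with an aluminium body 28 mm wide (its y) on it, up to 48 mm above the underside; the body runs from 32 mm behind to 12 mm ahead of the point. A black roller, 16 mm across, looks to its +x; the roller's front is 40 mm ahead (+x) of the point and 30 mm above the underside; two hose fittings look to -x. Point: on the middle line, 24 mm above its underside; z up. About 0.16 kg. Grip the body across its 28 mm width.
- regulator_mid (a point): Pressure regulator (loose): aluminium block on a black 52 x 52 mm foot with a round gauge, reaching 38 mm out, on its -x side, and a black round knob, 32 mm across, on top from 54 to 84 mm above the underside; that knob is the easiest grip. Point: on the knob's axis, half-way up, 42 mm above the underside; z up. About 0.3 kg.
- base_top (a point): Valve sub-base (fixed on the plate): aluminium block 96 (its x) x 46 (its y) x 30 mm high with port marks on its flat top and a small black clamp foot on each long side. Point: centre of its top face, 52 mm above the bench; x, y along its sides, z up. It stands 220 mm from the distributor block, to its left or its right.
- dist_top (a point): Air distributor block (fixed on the plate): aluminium bar 100 (its x) x 32 mm on a black foot 110 x 44 mm, with a row of five push-in hose fittings with blue rings on top. Point: centre of the row at the top of the fittings, 50 mm above the plate; z up.
- rod_tip (a point): Piston rod tip of the air cylinder (fixed on the plate): round steel cylinder with its short rod drawn in; the rod ends in a dark round head, 20 mm across. Point: the centre of the head's front face, 30 mm above the plate. Its x axis runs along the rod, outward, away from the cylinder; z up.
- estop: Bystander: yellow emergency-stop box, 72 x 72 mm, 81 mm high with its red mushroom head, loose on the bench. Origin: centre of its underside.
- bin: Bystander: grey open bin of small fittings, 110 x 90 x 45 mm, loose on the bench. Origin: centre of its underside.

How it is judged:
At the end, for the whole second after the job is handed in: Throttle plate on sub-base and valve on throttle plate: centres within 8 mm, parallel within 10 deg; regulator within 12 mm of the midpoint; limit valve facing the rod, gap 50 mm +-12, within 10 mm of its axis and 11 deg; all standing upright (4 deg) on their supports, released and at rest (horizontal distance between throttle_mid and base_top below 0.008 m and angle between the x axis of throttle_mid and the x axis of base_top, either way round below 0.17 rad and z of throttle_mid in the frame of base_top between 0.009 and 0.019 m and angle between each of throttle_mid, valve_mid, limit_mid, regulator_mid's own z axis and vertical below 0.08 rad and horizontal distance between valve_mid and throttle_mid below 0.008 m and angle between the x axis of valve_mid and the x axis of throttle_mid, either way round below 0.17 rad and z of valve_mid in the frame of throttle_mid between 0.026 and 0.038 m and x of limit_mid in the frame of rod_tip between 0.078 and 0.102 m and y of limit_mid in the frame of rod_tip between -0.01 and 0.01 m and z of limit_mid in the frame of rod_tip between -0.012 and 0 m and x of rod_tip in the frame of limit_mid above 0.06 m and angle between the x axis of limit_mid and the x axis of rod_tip, either way round below 0.2 rad and x of regulator_mid in the frame of base_top between -0.012 and 0.012 m and horizontal distance between regulator_mid and base_top below 0.122 m and horizontal distance between regulator_mid and dist_top below 0.122 m and z of regulator_mid in the frame of base_top between 0.006 and 0.018 m and linear speed of each of throttle, valve, limit, regulator below 0.02 m/s and angular speed of each of throttle, valve, limit, regulator below 0.2 rad/s); the robot touches nothing.
It fails at once if the emergency-stop box is shifted by more than 20 mm (distance of estop from where it was at the start of the episode above 0.02 m).
It fails at once if the bin of fittings is shifted by more than 20 mm (distance of bin from where it was at the start of the episode above 0.02 m).
It also fails if it takes over 128 s, if anything falls off the work surface, if the arm or the gripper's body presses on something with over 40 N, if the wrist force passes 120 N, or if a joint passes its speed limit or range.

## Robot

A 7-joint arm with a two-finger parallel gripper is mounted at the origin on the work surface. World frame = base frame: x ahead of the robot, y to its left, z up, the work surface at z = 0. Lengths are in m, angles in rad, forces in N, time in s.
With the tool pointing down it reaches from about 0.425 to 0.95 m from the base axis. Payload 4.7 kg.
Tool frame: the origin (TCP) lies on the centre line of the jaws, within the pads' length; the fingertips stand robot.nose_length ahead of it and the grasp point (between the pads) lies 8 mm behind it (robot.nose_length is the distance from the TCP to the fingertips, in m); z points along the fingers, x is the direction in which the jaws open and shut, and the axes are right-handed (so a half turn about z gives the same grasp; the last joint's range is limited). The gripper opens to 85 mm and grips with 20 to 120 N. Pads are 22 mm wide; open, the fingers measure 114 mm over their backs; the gripper's body (76 mm by 85 mm) begins 54 mm behind the grasp point. The pads swing forward as they close: fully open they stand 13 mm farther back than shut.
Start: joints at [-1.16, 0.469, -0.049, 1.532, 0.024, 1.141, -0.082], TCP at [0.287, 0.611, 0.242] pointing down, gripper open.
Joint ranges: [-2.59, 2.59], [-0.33, 1.99], [-1.39, 1.29], [0.1, 2.45], [-1.04, 4.18], [0.21, 1.99], [-2.66, 2.66]. Speed limits (rad/s): [2.57, 2.57, 3.14, 3.14, 3.14, 3.14, 3.14].

## Interface

Orientations are given as [roll, pitch, yaw] about the fixed x, y, z axes, in that order (R = Rz(yaw) Ry(pitch) Rx(roll)).
In Python, from plant import robot gives the robot as it stands. Calls block until the motion is done:
- robot.goto(position, orientation): joint-space move of the TCP to a pose.
- robot.move_straight(position, vel=0.15, attitude=None, contact_N=None): straight line of the TCP; attitude=None keeps the orientation; vel is the mean speed in m/s. With contact_N (N) it stops when the force on the tool has changed by that much, and returns True; else False.
- robot.move_joints(angles): joint-space move.
- robot.grip(opening, strength=None): opening from 0.0 (shut) to 1.0 (fully open); strength is the grip in N (None keeps the last); returns when the fingers have stopped.
- robot.sleep(seconds).
- robot.inverse_kinematics(position, orientation): joint angles nearest the present ones, or None.
- robot.sense(): the state.
- robot.grab_frame(name): name is "scene" or "top" or "wrist"; returns a dict with "image" (384x512x3 uint8, red, green, blue), "range_z" (384x512 float32, m along the optical axis (not along the pixel's ray), 0 where there is no reading), "fx", "fy", "cx", "cy" (pixels), "R" (3x3) and "t" (3): a world point X has camera coordinates R X + t. Camera axes: x right, y down, z forward; pixel columns grow to the right and rows downward; lengths in m; the calibration is good to about 2 mm. A picture is of the moment at which its call begins.
A pose or a line that the arm cannot do raises robot.IKError and nothing moves.
- robot.close_job(): hands the job in, once; it reports no verdict.
The state is a dict: "t": time; "joint_pos": joint angles; "joint_velocities": joint speeds; "effort": joint torques, N m; "tcp_pos": TCP position; "tcp_rot": TCP orientation; "wrist_force": force on the tool from outside, world axes, zero at the start; "torque": the same for the moment, N m; "opening": opening from 0.0 (shut) to 1.0 (fully open).
Only numpy, scipy, OpenCV 4.12 (cv2) and the standard library are available. Lean on these libraries where they do the work, as an engineer would, in place of code of your own. Each camera call takes 0.05 s, during which the arm holds its last target.

## Working session

There is one attempt and no reset: what is moved stays moved. The work goes in short steps, each a Python script; the robot and the scene stay as the last script left them, time stands still between calls to the robot, and variables do not carry over. Pictures are saved under pics/ and viewed, and the job is handed in when it is done.

```bash
ls; mkdir -p pics
python3 - <<'E'
from plant import robot
import cv2, numpy as np
s=robot.sense(); print({k:np.round(v,3) for k,v in s.items()}, robot.nose_length)
for n in ["scene","top","wrist"]:
    f=robot.grab_frame(n)
    cv2.imwrite(f"pics/{n}0.png",cv2.resize(f["image"][:,:,::-1],None,fx=1.5,fy=1.5,interpolation=cv2.INTER_CUBIC))
    np.savez(f"f_{n}0.npz",**f)
    C=-f["R"].T@f["t"]; print(n,C,f["fx"],f["R"].round(3).tolist())
E
```

```text
pics
{'t': np.float64(0.0), 'joint_pos': array([-1.16 ,  0.469, -0.049,  1.534,  0.024,  1.141, -0.082]), 'joint_velocities': array([ 0.   ,  0.001, -0.001, -0.   , -0.001, -0.001,  0.   ]), 'effort': array([ 0.0000e+00, -5.1033e+01, -4.7000e-02, -2.3770e+01,  1.1000e-02,
        8.0000e-03,  0.0000e+00]), 'tcp_pos': array([0.287, 0.61 , 0.241]), 'tcp_rot': array([3.142e+00, 2.000e-03, 1.131e+00]), 'wrist_force': array([-1.152, -0.062,  0.041]), 'torque': array([-0.019, -0.006, -0.018]), 'opening': np.float64(1.002)} 0.011
scene [ 0.86643131 -0.54541898  1.14045903] 438.1775874494286 [[0.877, 0.481, -0.007], [0.411, -0.755, -0.511], [-0.251, 0.445, -0.86]]
top [ 0.34730662 -0.00436768  1.4598504 ] 470.6857405935386 [[0.005, -1.0, -0.007], [-0.988, -0.004, -0.155], [0.155, 0.008, -0.988]]
wrist [0.210425   0.64656702 0.37280966] 266.7382438917411 [[0.425, 0.905, -0.003], [0.856, -0.401, 0.327], [0.295, -0.141, -0.945]]
```

View pics/top0.png

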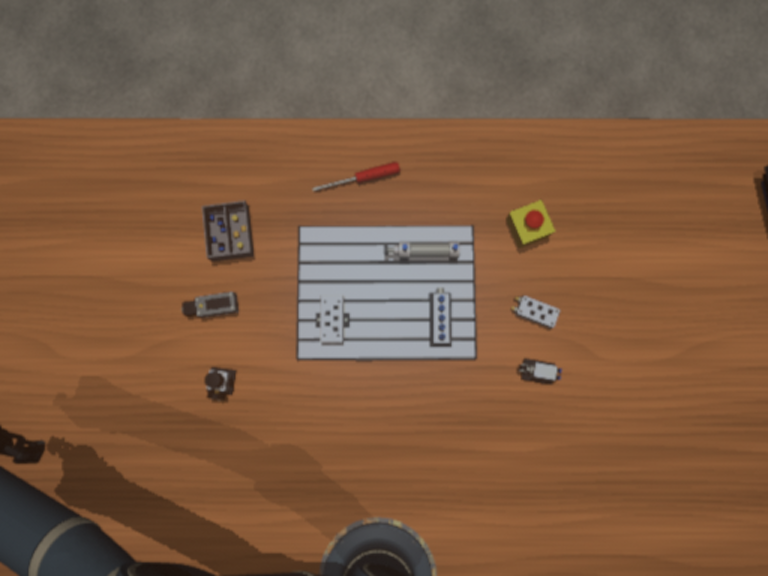

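View pics/scene0.png

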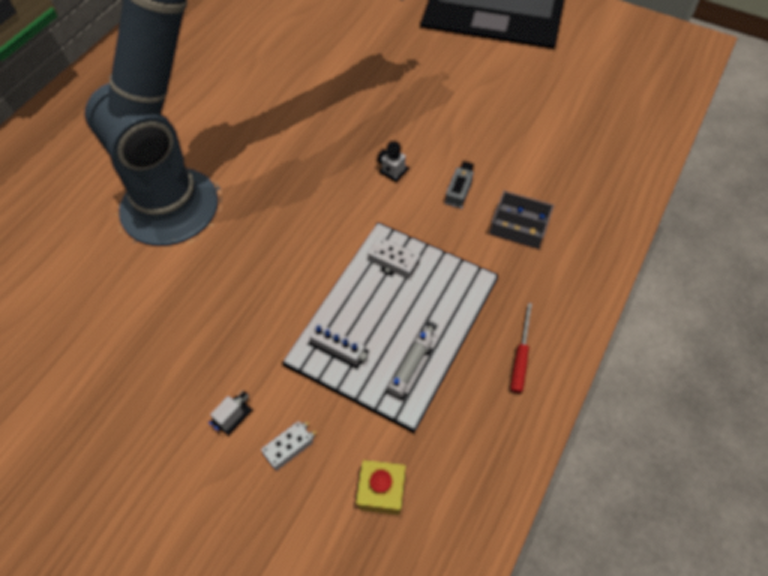

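View pics/wrist0.png

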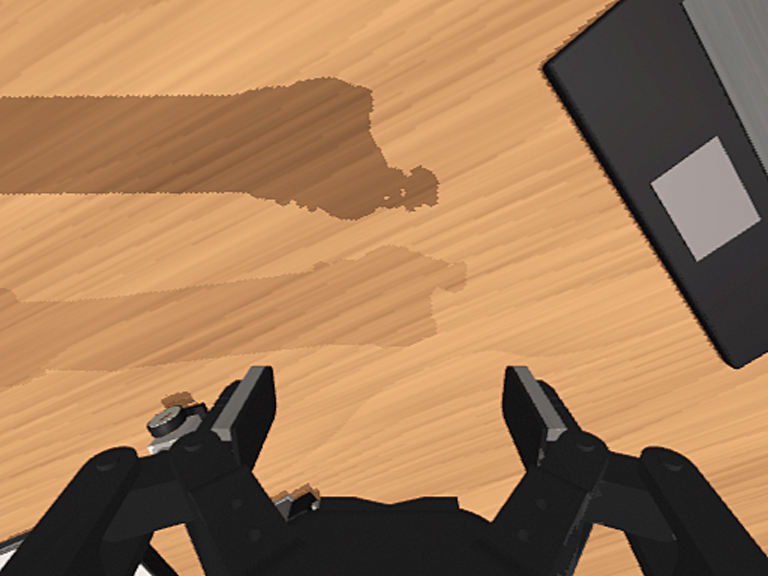

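```bash
cat > h.py <<'E'
import numpy as np, cv2
def load(n): return dict(np.load(n))
def cloud(f):
    z=f["range_z"].astype(float); v,u=np.mgrid[:z.shape[0],:z.shape[1]]
    P=np.stack([(u-f["cx"])/f["fx"]*z,(v-f["cy"])/f["fy"]*z,z],-1)
    X=(P-f["t"])@f["R"]   # R^T (P-t)
    X[z==0]=np.nan
    return X
def pix(f,u,v,zw):  # ray onto plane z=zw
    d=f["R"].T@np.array([(u-f["cx"])/f["fx"],(v-f["cy"])/f["fy"],1.]); C=-f["R"].T@f["t"]
    return C+d*(zw-C[2])/d[2]
def proj(f,X):
    p=f["R"]@np.asarray(X)+f["t"]; return np.array([f["fx"]*p[0]/p[2]+f["cx"],f["fy"]*p[1]/p[2]+f["cy"]])
def ortho(f,x0,x1,y0,y1,zw,s=2000):
    # rectified image on plane z=zw: rows decreasing x downward, cols: y decreasing rightward
    W=int((y1-y0)*s);H=int((x1-x0)*s)
    r,c=np.mgrid[:H,:W]; x=x1-r/s; y=y1-c/s
    p=np.stack([x,y,np.full_like(x,zw)],-1)@f["R"].T+f["t"]
    return cv2.remap(f["image"],(f["fx"]*p[...,0]/p[...,2]+f["cx"]).astype(np.float32),(f["fy"]*p[...,1]/p[...,2]+f["cy"]).astype(np.float32),cv2.INTER_CUBIC)
E
python3 - <<'E'
from h import *
for n in ["top","scene"]:
    f=load(f"f_{n}0.npz"); X=cloud(f)
    m=(X[...,2]>0.012)&(X[...,0]>0.25)&(X[...,0]<0.95)&(np.abs(X[...,1])<0.5)&(X[...,2]<0.15)
    k,l,st,_=cv2.connectedComponentsWithStats(m.astype(np.uint8))
    for i in range(1,k):
        if st[i,4]<40: continue
        p=X[l==i]; q=p[:,:2].astype(np.float32)
        r=cv2.minAreaRect(q); print(n,st[i,4],"mean",p.mean(0).round(3),"zmax",p[:,2].max().round(3),"rect",np.round(r[0],3),np.round(r[1],3),round(r[2],1))
E
```

```text
top 232 mean [0.824 0.008 0.022] zmax 0.032 rect [0.824 0.014] [0.028 0.107] 16.7
top 480 mean [0.696 0.321 0.032] zmax 0.055 rect [0.694 0.319] [0.113 0.092] 7.6
top 642 mean [ 0.705 -0.306  0.053] zmax 0.084 rect [ 0.709 -0.309] [0.074 0.074] 20.8
top 10051 mean [ 0.566 -0.012  0.025] zmax 0.087 rect [ 0.57  -0.011] [0.279 0.369] 0.5
top 465 mean [0.538 0.346 0.033] zmax 0.045 rect [0.538 0.353] [0.041 0.111] 9.4
top 388 mean [ 0.528 -0.319  0.026] zmax 0.036 rect [ 0.53  -0.316] [0.093 0.041] 68.8
top 239 mean [ 0.406 -0.321  0.04 ] zmax 0.053 rect [ 0.409 -0.321] [0.081 0.037] 88.7
top 270 mean [0.378 0.32  0.057] zmax 0.089 rect [0.376 0.323] [0.045 0.056] 86.7
scene 310 mean [0.383 0.311 0.051] zmax 0.091 rect [0.374 0.314] [0.064 0.042] 3.9
scene 354 mean [0.539 0.334 0.033] zmax 0.044 rect [0.537 0.345] [0.04  0.114] 9.0
scene 779 mean [0.692 0.313 0.03 ] zmax 0.051 rect [0.692 0.313] [0.11  0.098] 7.7
scene 10603 mean [ 0.575 -0.033  0.026] zmax 0.086 rect [ 0.567 -0.017] [0.282 0.372] 0.4
scene 333 mean [0.821 0.012 0.021] zmax 0.032 rect [0.812 0.044] [0.026 0.185] 16.3
scene 355 mean [ 0.408 -0.332  0.04 ] zmax 0.054 rect [ 0.407 -0.327] [0.083 0.03 ] 76.7
scene 550 mean [ 0.529 -0.328  0.027] zmax 0.034 rect [ 0.528 -0.322] [0.093 0.042] 68.2
scene 977 mean [ 0.711 -0.321  0.055] zmax 0.084 rect [ 0.708 -0.316] [0.072 0.074] 21.7
```

```bash
cat > look.py <<'E'
import sys
from plant import robot
from h import *
def look(name,pos,yaw):
    robot.goto(pos,[np.pi,0,yaw]); robot.sleep(0.15)
    f=robot.grab_frame("wrist"); np.savez(f"f_{name}.npz",**f)
    cv2.imwrite(f"pics/{name}.png",cv2.resize(f["image"][:,:,::-1],None,fx=1.5,fy=1.5,interpolation=cv2.INTER_CUBIC))
    s=robot.sense(); print(name,s["t"].round(2),s["tcp_pos"].round(3),s["tcp_rot"].round(3),s["joint_pos"].round(2))
E
python3 - <<'E'
from look import *
for y in (1.57,-1.57,0,0.8): 
    q=robot.inverse_kinematics([0.5,0.34,0.25],[np.pi,0,y]); print(y,None if q is None else np.round(q,2))
look("left1",[0.48,0.33,0.24],1.57)
E
```

```text
1.57 [-0.63  0.35 -0.05  1.7   0.02  1.1   0.89]
-1.57 [-1.11  0.38  0.59  1.73 -0.24  1.1  -2.02]
0 [-0.87  0.35  0.27  1.71 -0.1   1.09 -0.57]
0.8 [-0.75  0.35  0.1   1.71 -0.04  1.09  0.17]Traceback (most recent call last):
  File "<stdin>", line 4, in <module>
  File "look.py", line 8, in look
    s=robot.sense(); print(name,s["t"].round(2),s["tcp_pos"].round(3),s["tcp_rot"].round(3),s["joint_pos"].round(2))
                                ^^^^^^^^^^^^
AttributeError: 'float' object has no attribute 'round'
```

View pics/left1.png

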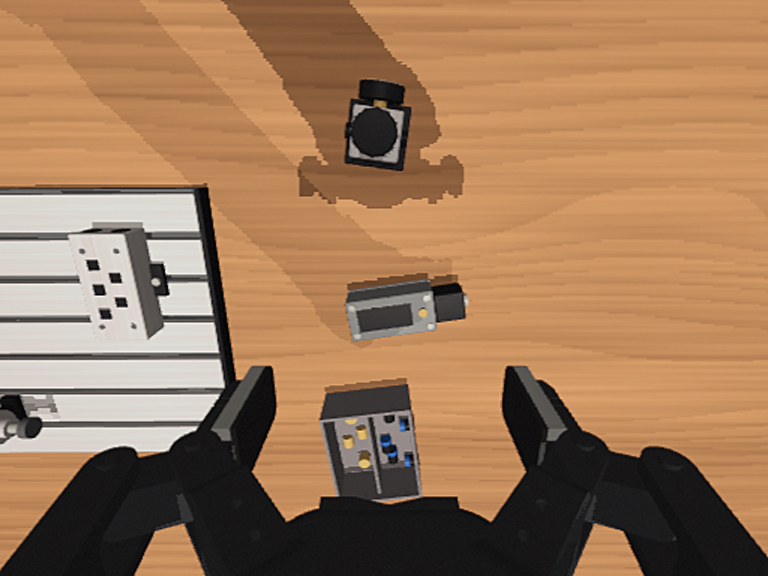

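The left view shows the regulator at about (377,132), the valve body at about (393,310) and the bin at (370,440). The sub-base and rod head are at the left edge. Next I look at the plate and the right side.

```bash
sed -i 's/s\["t"\].round(2)/round(s["t"],2)/' look.py
python3 - <<'E'
from look import *
look("plate1",[0.59,0.03,0.26],1.57)
look("right1",[0.48,-0.32,0.24],1.57)
E
```

```text
plate1 3.05 [0.59  0.032 0.26 ] [-3.141 -0.     1.573] [-0.19  0.31  0.08  1.72 -0.03  1.1   1.48]
right1 4.62 [ 0.481 -0.319  0.24 ] [ 3.141 -0.     1.572] [ 0.31  0.31  0.26  1.79 -0.09  1.05  2.17]
```

View pics/plate1.png

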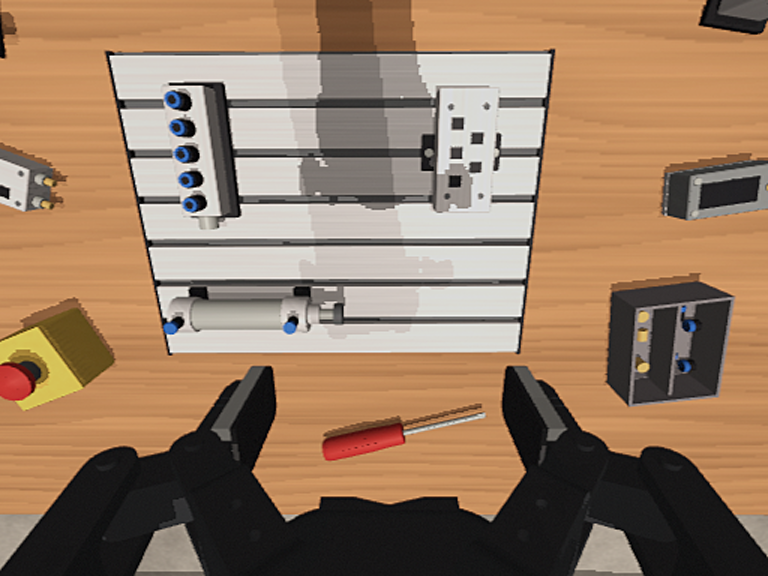

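View pics/right1.png

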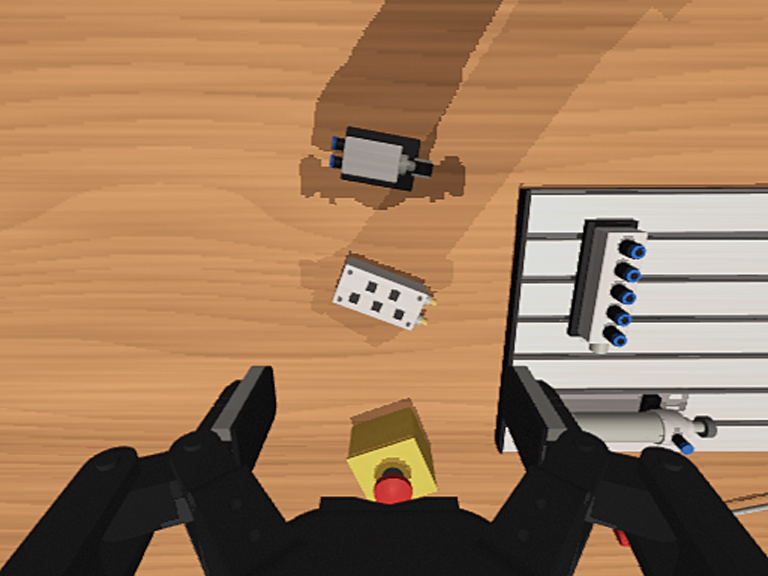

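The plate view shows the sub-base top centred at about (467,150), the five fittings from (177,100) to (193,204), and the rod head at (340,314). In the right view the limit valve is at (375,160), roller towards +y, and the throttle plate is at (381,293), screws towards +y. I'll rectify enlarged crops at the known heights.

```bash
cat > crops.py <<'E'
from h import *
def crop(f,cx,cy,z,h=0.065,s=3000,lab=""):
    im=ortho(f,cx-h,cx+h,cy-h,cy+h,z,s)[:,:,::-1].copy()
    for k in np.arange(np.ceil((cx-h)*100),(cx+h)*100):
        r=int((cx+h-k/100)*s); cv2.line(im,(0,r),(6 if k%5 else 16,r),(0,0,255),1); 
        if k%2==0: cv2.putText(im,f"{k/100:.2f}",(8,r+4),0,.35,(0,0,255),1)
    for k in np.arange(np.ceil((cy-h)*100),(cy+h)*100):
        c=int((cy+h-k/100)*s); cv2.line(im,(c,0),(c,6 if k%5 else 16),(0,0,255),1)
        if k%2==0: cv2.putText(im,f"{k/100:.2f}",(c-12,16),0,.35,(0,0,255),1)
    cv2.putText(im,lab,(60,int(2*h*s)-8),0,.5,(0,0,255),1)
    return im
E
python3 - <<'E'
from crops import *
L=load("f_left1.npz");P=load("f_plate1.npz");R=load("f_right1.npz")
a=np.hstack([crop(R,0.53,-0.318,.028,lab="throttle"),crop(L,0.54,0.35,.036,lab="valve")])
b=np.hstack([crop(R,0.408,-0.322,.048,lab="limit"),crop(L,0.376,0.318,.084,lab="reg")])
cv2.imwrite("pics/c1.png",a);cv2.imwrite("pics/c1b.png",b)
c=np.hstack([crop(P,0.545,0.09,.052,lab="base"),crop(P,0.545,-0.12,.072,lab="dist")])
cv2.imwrite("pics/c2.png",c)
cv2.imwrite("pics/c3.png",np.hstack([crop(P,0.665,-0.02,.052,lab="rod z52"),crop(P,0.665,-0.02,.062,lab="rod z62")]))
E
```

```text
(no output)
```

View pics/c1.png

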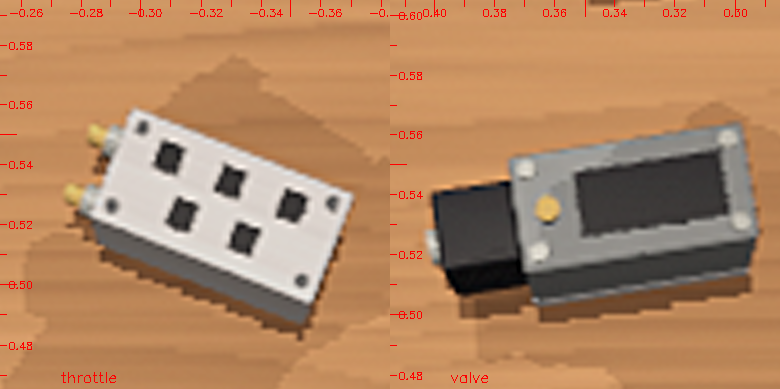

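View pics/c1b.png

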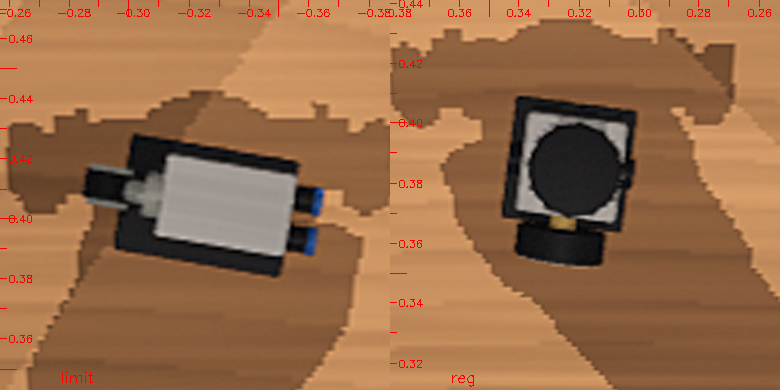

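View pics/c2.png

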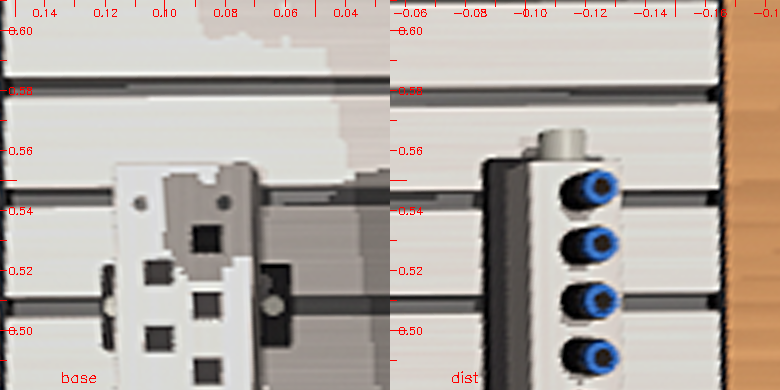

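View pics/c3.png

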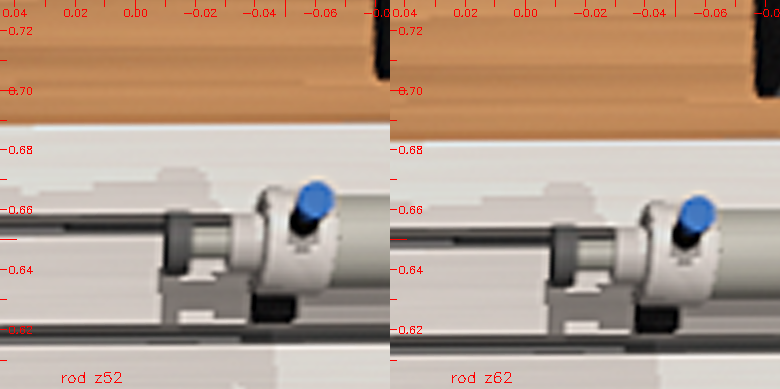

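Run:
```python
from crops import *
L=load("f_left1.npz");P=load("f_plate1.npz");R=load("f_right1.npz")
c=np.hstack([crop(P,0.515,0.09,.052,lab="base P"),crop(P,0.515,-0.12,.072,lab="dist z72")])
d=np.hstack([crop(L,0.515,0.09,.052,lab="base L"),crop(R,0.515,-0.12,.072,lab="dist R z72")])
cv2.imwrite("pics/c4.png",c)
cv2.imwrite("pics/c4b.png",d)
cv2.imwrite("pics/c5.png",np.hstack([crop(R,0.655,-0.02,.052,lab="rod R z52"),crop(L,0.655,-0.02,.052,lab="rod L z52")]))
# plate corners on z=.022 from plate view (1.5x px read off)
for n,u,v in (("TL",108,52),("TR",553,51),("BR",519,352),("BL",169,352)): print(n,pix(P,u/1.5,v/1.5,.022).round(4))
```

```text
TL [ 0.4323 -0.196   0.022 ]
TR [0.4303 0.1654 0.022 ]
BR [0.7045 0.168  0.022 ]
BL [ 0.7057 -0.1945  0.022 ]
```

View pics/c4.png

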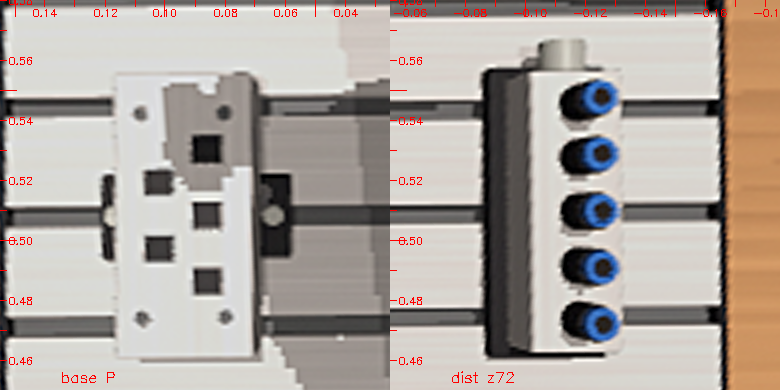

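View pics/c4b.png

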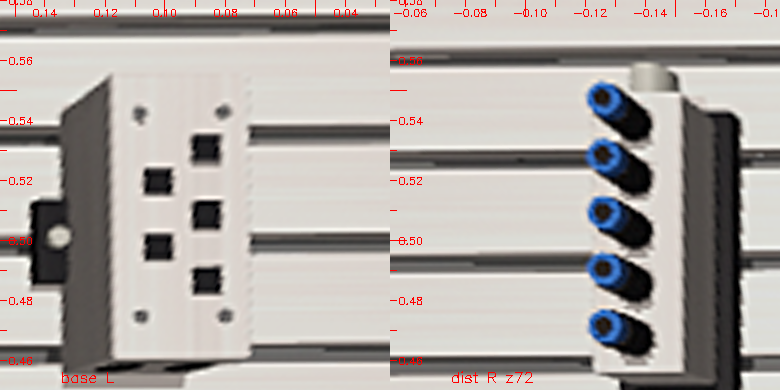

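View pics/c5.png

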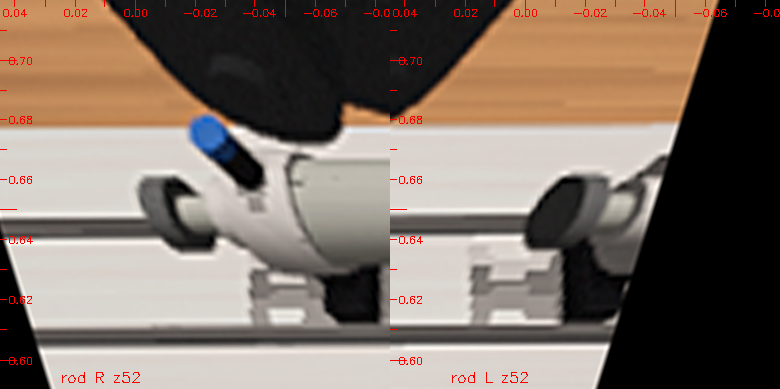

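Run:
```python
from plant import robot
import numpy as np
d=np.deg2rad
def t(n,p,y):
    q=robot.inverse_kinematics(p,[np.pi,0,d(y)]); print(n,y,None if q is None else np.round(q,2))
t("thr",[.526,-.327,.014],-21.2); t("base",[.508,.094,.07],90.4); t("valve",[.539,.334,.02],8.3); 
t("reg",[.385,.321,.07],0);t("reg",[.385,.321,.07],90); t("mid",[.509,-.016,.092],0);t("mid",[.509,-.016,.092],90)
for y in (-9.5,170.5,-189.5): t("lim",[.405,-.333,.03],y)
for y in (-179.6,180.4,.4): t("limp",[.649,.091,.054],y)
```

```text
thr -21.2 [ 0.12  0.71  0.52  1.86 -0.52  0.71  0.57]
base 90.4 [-0.31  0.44  0.06  2.06 -0.04  0.64  1.35]
valve 8.3 [-0.77  0.66  0.21  1.81 -0.21  0.69 -0.3 ]
reg 0 [-0.81  0.42  0.03  2.1  -0.02  0.62 -0.76]
reg 90 [-0.6   0.43 -0.22  2.09  0.15  0.64  0.65]
mid 0 [-0.36  0.41  0.39  2.08 -0.24  0.69  0.18]
mid 90 [-0.14  0.39  0.11  2.07 -0.07  0.68  1.58]
lim -9.5 [ 0.24  0.56  0.48  2.08 -0.45  0.6   0.87]
lim 170.5 [-0.16  0.84  1.1   2.1  -1.02  0.89 -1.74]
lim -189.5 [-0.16  0.84  1.1   2.1  -1.02  0.89 -1.74]
limp -179.6 [ 0.09  0.68 -0.43  1.72  0.36  0.83  2.65]
limp 180.4 [ 0.09  0.68 -0.43  1.72  0.36  0.83  2.65]
limp 0.4 [-0.47  0.66  0.38  1.75 -0.33  0.79  0.08]
```

```bash
cat > act.py <<'E'
import json
from plant import robot
from look import *
D=np.deg2rad
def st(tag=""):
    s=robot.sense(); print(tag,"t",round(float(s["t"]),2),"tcp",np.round(s["tcp_pos"],4),"yaw",round(float(np.rad2deg(s["tcp_rot"][2])),2),"F",np.round(s["wrist_force"],1),"open",round(float(s["opening"]),3),"q7",round(float(s["joint_pos"][6]),2)); return s
def shot(name,cam="wrist"):
    f=robot.grab_frame(cam); np.savez(f"f_{name}.npz",**f)
    cv2.imwrite(f"pics/{name}.png",cv2.resize(f["image"][:,:,::-1],None,fx=1.5,fy=1.5,interpolation=cv2.INTER_CUBIC)); return f
def pick(obj,oyaw,zt,tyaw,op,N,zup=0.2,gripxy=None):
    g=np.array(obj if gripxy is None else gripxy)
    ori=[np.pi,0,D(tyaw)]
    robot.grip(op)
    robot.goto([*g,max(zt+0.08,0.12)],ori); 
    robot.move_straight([*g,zt+0.0],vel=0.12); s=st("down")
    robot.grip(0.0,strength=N); s=st("gripped")
    # object xy relative to the tool, tool-y component only matters (jaws centre x)
    ya=s["tcp_rot"][2]; ty=np.array([np.sin(ya),-np.cos(ya)]); tx=np.array([np.cos(ya),np.sin(ya)])
    off=float((np.array(obj)-s["tcp_pos"][:2])@ty); offx=float((np.array(obj)-s["tcp_pos"][:2])@tx)
    print("off along tool y",off,"x",offx, "yaw",np.rad2deg(ya))
    json.dump(dict(off=off,z=float(s["tcp_pos"][2])),open("held.json","w"))
    robot.move_straight([*s["tcp_pos"][:2],zup],vel=0.2); st("lifted")
def place(obj,tyaw,zsup,op,zapp=0.2,cN=6):
    h=json.load(open("held.json")); ya=D(tyaw); ty=np.array([np.sin(ya),-np.cos(ya)])
    g=np.array(obj)-h["off"]*ty; z=h["z"]+zsup
    robot.goto([*g,zapp],[np.pi,0,ya]); robot.sleep(0.1)
    s=robot.sense(); corr=g-s["tcp_pos"][:2]
    robot.move_straight([*g,z+0.012],vel=0.12); robot.sleep(0.2); s=st("above")
    e=g-s["tcp_pos"][:2]; print("err mm",e*1000)
    c=robot.move_straight([*(g+e),z-0.004],vel=0.025,contact_N=cN); s=st(f"contact {c} target z {z:.4f}")
    print("err mm",(g-s["tcp_pos"][:2])*1000)
    robot.grip(op); st("released")
    s=robot.sense(); robot.move_straight([*s["tcp_pos"][:2],0.2],vel=0.15); st("up")
E
python3 - <<'E'
from act import *
pick((.5263,-.3268),68.8,.014,-21.2,.75,60)
shot("thr_held")
E
```

```text
down t 7.51 tcp [ 0.5268 -0.3273  0.0147] yaw -21.21 F [ 0.1  0.1 -0. ] open 0.752 q7 0.55
gripped t 7.85 tcp [ 0.5271 -0.3273  0.0152] yaw -21.2 F [0.3 0.3 6.1] open 0.456 q7 0.55
off along tool y -0.00020382044848682665 x -0.0008918830379806275 yaw -21.200297792342884
lifted t 8.93 tcp [ 0.5263 -0.3265  0.1985] yaw -21.19 F [-1.4  0.2 -2.4] open 0.456 q7 0.42
```

View pics/thr_held.png

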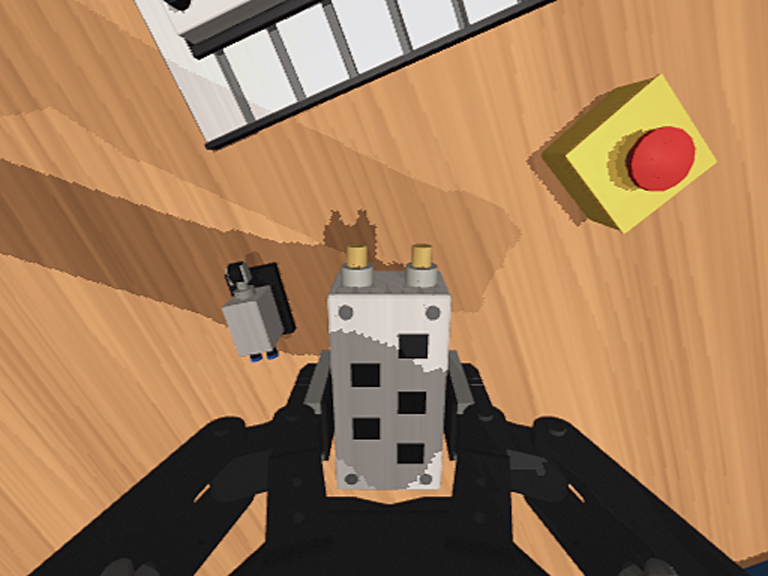

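The throttle plate is held squarely: its top spans (328–450, 290–490), with the screws pointing up in the picture. I'll place it now.

Run:
```python
from act import *
place((.5083,.0942),90.4,.052,.62)
look("afterthr",[0.47,0.10,0.24],1.57)
c=__import__("crops"); f=load("f_afterthr.npz")
cv2.imwrite("pics/c6.png",np.hstack([c.crop(f,.508,.094,.080,lab="thr z80"),c.crop(f,.508,.094,.052,lab="z52")]))
```

```text
above t 12.0 tcp [0.5089 0.0943 0.0799] yaw 90.4 F [-0.1  0.1 -2.5] open 0.455 q7 1.42
err mm [-0.44229664 -0.11299697]
contact True target z 0.0672 t 12.51 tcp [0.5081 0.0941 0.0672] yaw 90.4 F [-1.2 -0.   4.4] open 0.451 q7 1.43
err mm [0.40393151 0.06905315]
released t 12.8 tcp [0.5072 0.0939 0.0664] yaw 90.41 F [-0.6 -0.2  0.3] open 0.622 q7 1.43
up t 13.84 tcp [0.5065 0.0938 0.1991] yaw 90.4 F [-0.3  0.6 -0.1] open 0.621 q7 1.38
afterthr 14.38 [0.47  0.1   0.239] [-3.139e+00  1.000e-03  1.569e+00] [-0.47  0.15  0.2   1.99 -0.03  1.    1.31]
```

View pics/afterthr.png

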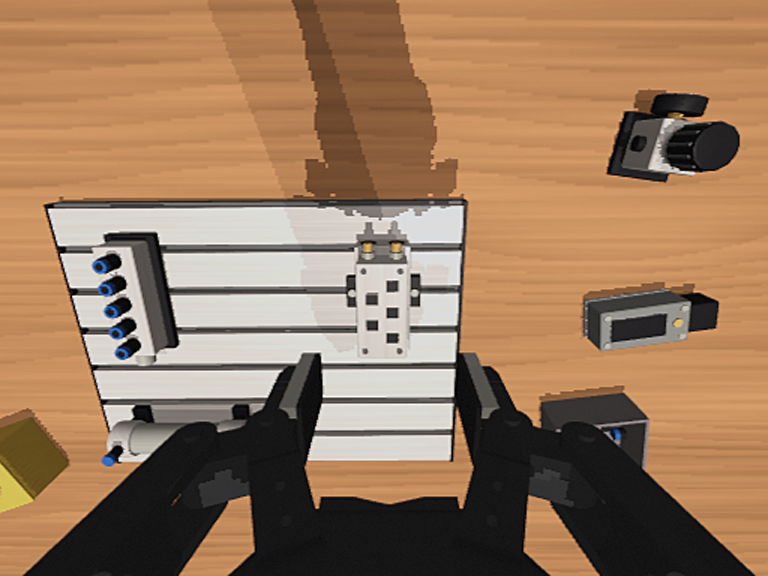

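View pics/c6.png

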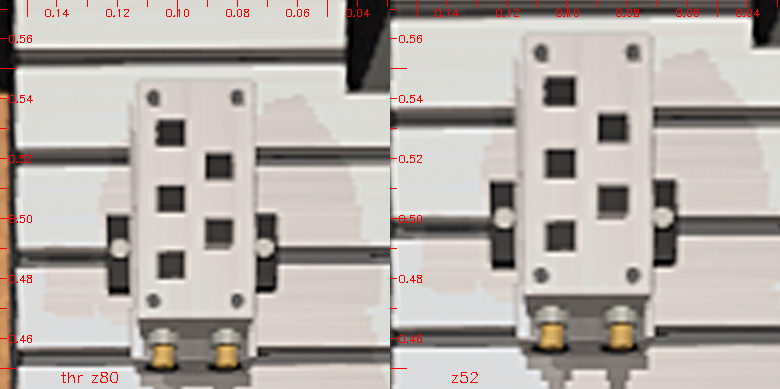

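The throttle plate sits on the sub-base at about (0.507, 0.094), within 2 mm and parallel. The valve is next.

Run:
```python
from act import *
pick((.5394,.3336),98.3,.020,8.3,.75,60)
shot("val_held")
place((.5070,.0940),90.4,.080,.62)
look("afterval",[0.45,0.10,0.27],1.57)
c=__import__("crops"); f=load("f_afterval.npz")
cv2.imwrite("pics/c7.png",np.hstack([c.crop(f,.508,.094,.116,lab="val z116"),c.crop(f,.508,.094,.080,lab="z80")]))
```

```text
down t 17.06 tcp [0.54   0.3339 0.0208] yaw 8.3 F [-0.2 -1.3  0.9] open 0.749 q7 -0.27
gripped t 17.4 tcp [0.5403 0.3341 0.0213] yaw 8.3 F [0.1 0.  6.2] open 0.456 q7 -0.27
off along tool y 0.0003598429352465069 x -0.0009189272958216856 yaw 8.299848811354234
lifted t 18.45 tcp [0.5392 0.3336 0.1983] yaw 8.31 F [ 0.4 -0.3 -2.4] open 0.456 q7 -0.33
above t 21.16 tcp [0.5072 0.0941 0.114 ] yaw 90.4 F [-0.3 -0.6 -3.1] open 0.456 q7 1.36
err mm [-0.52543869 -0.12068074]
contact True target z 0.1013 t 21.67 tcp [0.5062 0.0939 0.1012] yaw 90.4 F [-0.6  0.5  4.2] open 0.453 q7 1.36
err mm [0.39758098 0.07605552]
released t 21.96 tcp [0.5053 0.0937 0.1004] yaw 90.4 F [ 0.3 -0.7  0.5] open 0.62 q7 1.36
up t 22.77 tcp [0.5046 0.0936 0.1992] yaw 90.41 F [ 0.7  0.3 -0.6] open 0.621 q7 1.34
afterval 23.43 [0.45  0.1   0.268] [-3.139e+00  1.000e-03  1.569e+00] [-0.39  0.09  0.09  1.99 -0.01  1.07  1.27]
```

View pics/afterval.png

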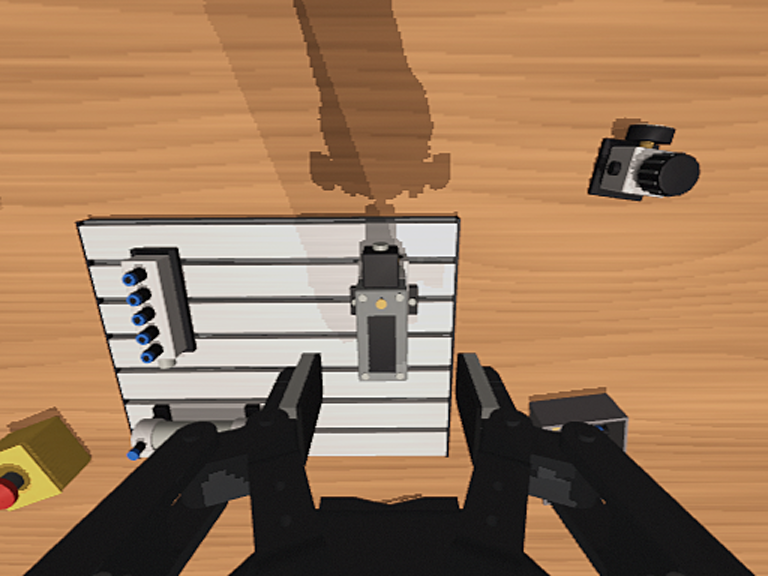

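View pics/c7.png

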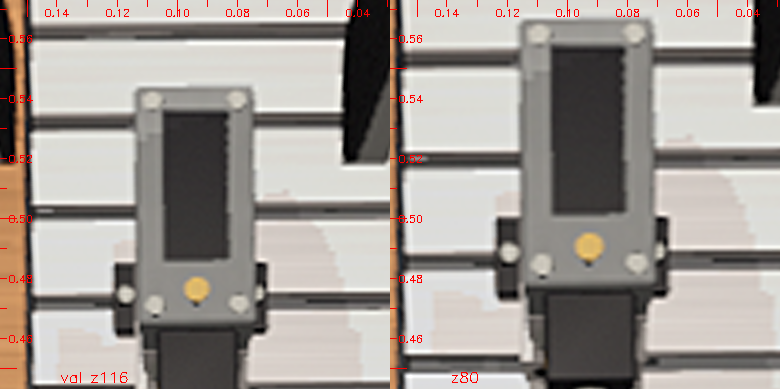

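The valve sits on the throttle plate with its centre at about (0.504, 0.094), 2.4 mm off and about 1° of yaw. Next is the regulator, carried high.

Run:
```python
from act import *
pick((.3847,.3210),0,.070,0,.62,50,zup=.25)
shot("reg_held")
```

```text
down t 26.23 tcp [0.3852 0.3213 0.0705] yaw -0.01 F [-0.1  1.2  0.8] open 0.62 q7 -0.76
gripped t 26.55 tcp [0.3851 0.3214 0.071 ] yaw -0.0 F [-1.9 -0.1  6.5] open 0.355 q7 -0.76
off along tool y 0.000435406045611406 x -0.00036300347207895837 yaw -0.0003337921172896575
lifted t 27.6 tcp [0.3842 0.3207 0.2485] yaw 0.0 F [ 0.4  0.2 -4.9] open 0.356 q7 -0.77
```

View pics/reg_held.png

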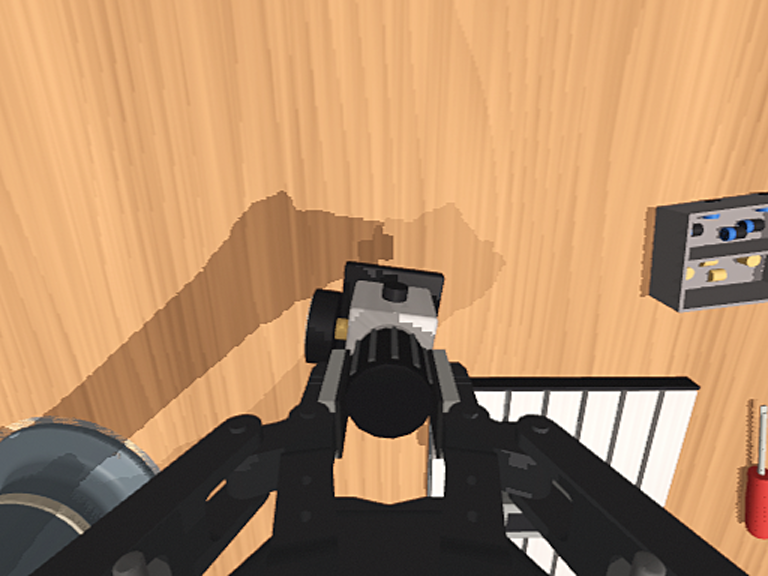

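The regulator is held by its knob (390,390) and hangs upright. I'll place it at the midpoint.

Run:
```python
from act import *
place((.509,-.0158),0,.022,.55,zapp=.25)
look("afterreg",[0.44,-0.02,0.26],1.57)
c=__import__("crops"); f=load("f_afterreg.npz")
cv2.imwrite("pics/c8.png",np.hstack([c.crop(f,.509,-.016,.106,lab="reg z106"),c.crop(f,.509,-.016,.022,lab="z22")]))
```

```text
above t 30.66 tcp [ 0.5094 -0.0153  0.1056] yaw 0.0 F [ 0.1  0.  -4.7] open 0.358 q7 0.11
err mm [-0.36112031 -0.01528638]
contact True target z 0.0930 t 31.17 tcp [ 0.5086 -0.0154  0.0931] yaw 0.0 F [-1.1 -0.7  4.9] open 0.349 q7 0.12
err mm [0.39309388 0.02057272]
released t 31.48 tcp [ 0.5075 -0.0153  0.0921] yaw 0.01 F [-0.2 -1.6 -0. ] open 0.553 q7 0.12
up t 32.34 tcp [ 0.5068 -0.0153  0.1992] yaw 0.02 F [-0.1  1.1  0.3] open 0.545 q7 0.05
afterreg 33.87 [ 0.44 -0.02  0.26] [-3.141  0.     1.57 ] [-0.17  0.06  0.12  2.04 -0.01  1.04  1.53]
```

View pics/afterreg.png

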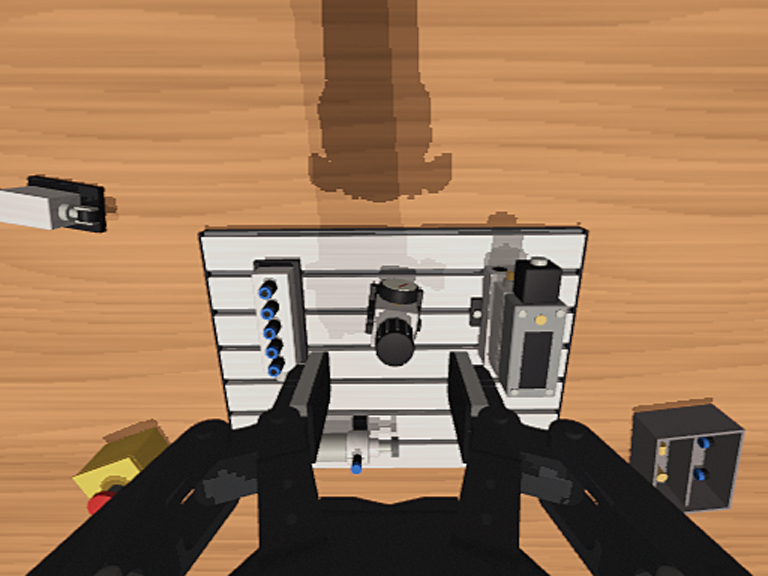

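View pics/c8.png

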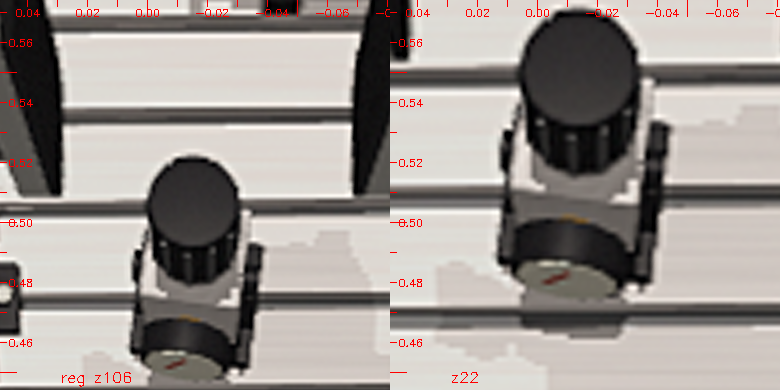

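The regulator's knob centre is at (0.507, -0.015), about 2 mm from the midpoint. The last part is the limit valve, which needs a half turn, so I'll check the wrist range.

Run:
```python
from act import *
def t(n,p,y):
    q=robot.inverse_kinematics(p,[np.pi,0,D(y)]); print(n,p,y,None if q is None else np.round(q,2))
for y in (-9.5,170.5): 
    for z in (.032,.12,.2): t("lim",[.4045,-.3327,z],y)
for y in (180.4,.4):
    for z in (.054,.066,.12,.2): t("limp",[.649,.091,z],y)
```

```text
lim [0.4045, -0.3327, 0.032] -9.5 [ 0.26  0.55  0.44  2.08 -0.41  0.59  0.83]
lim [0.4045, -0.3327, 0.12] -9.5 [ 0.21  0.4   0.5   2.03 -0.27  0.77  0.71]
lim [0.4045, -0.3327, 0.2] -9.5 [ 0.18  0.29  0.52  1.96 -0.17  0.94  0.62]
lim [0.4045, -0.3327, 0.032] 170.5 [-0.16  0.83  1.1   2.1  -1.02  0.89 -1.75]
lim [0.4045, -0.3327, 0.12] 170.5 [-0.19  0.62  1.11  2.05 -0.71  0.92 -1.99]
lim [0.4045, -0.3327, 0.2] 170.5 [-0.24  0.45  1.12  1.98 -0.48  1.01 -2.2 ]
limp [0.649, 0.091, 0.054] 180.4 [ 0.33  0.79 -0.81  1.7   0.68  0.95  2.41]
limp [0.649, 0.091, 0.066] 180.4 [ 0.33  0.77 -0.81  1.7   0.66  0.97  2.42]
limp [0.649, 0.091, 0.12] 180.4 [ 0.33  0.7  -0.81  1.66  0.57  1.03  2.49]
limp [0.649, 0.091, 0.2] 180.4 [ 0.33  0.6  -0.81  1.6   0.47  1.14  2.57]
limp [0.649, 0.091, 0.054] 0.4 [-0.37  0.65  0.24  1.75 -0.21  0.77 -0.02]
limp [0.649, 0.091, 0.066] 0.4 [-0.37  0.63  0.24  1.74 -0.2   0.79 -0.03]
limp [0.649, 0.091, 0.12] 0.4 [-0.38  0.56  0.24  1.71 -0.17  0.89 -0.06]
limp [0.649, 0.091, 0.2] 0.4 [-0.37  0.48  0.24  1.64 -0.13  1.04 -0.09]
```

Run:
```python
from act import *
pick((.4062,-.3228),80.5,.032,-9.5,.62,50,zup=.25,gripxy=(.4045,-.3327))
shot("lim_held")
q=robot.inverse_kinematics([.649,.091,.25],[np.pi,0,D(180.4)]); print(None if q is None else np.round(q,2))
q=robot.inverse_kinematics([.649,.091,.054],[np.pi,0,D(180.4)]); print(None if q is None else np.round(q,2))
```

```text
down t 36.28 tcp [ 0.405  -0.333   0.0325] yaw -9.49 F [-0.3  0.7 -0.4] open 0.618 q7 0.8
gripped t 36.62 tcp [ 0.4052 -0.3331  0.0329] yaw -9.49 F [-0.4 -0.1  5.8] open 0.32 q7 0.8
off along tool y -0.010305543036473581 x -0.000660782805466432 yaw -9.494211000786377
lifted t 37.87 tcp [ 0.4045 -0.3325  0.2488] yaw -9.5 F [-0.6  0.7 -1.1] open 0.316 q7 0.6
[ 0.51  0.71 -1.18  1.53  0.67  1.35  2.42]
[-0.81  0.86  0.96  1.77 -0.84  0.98 -2.64]
```

View pics/lim_held.png

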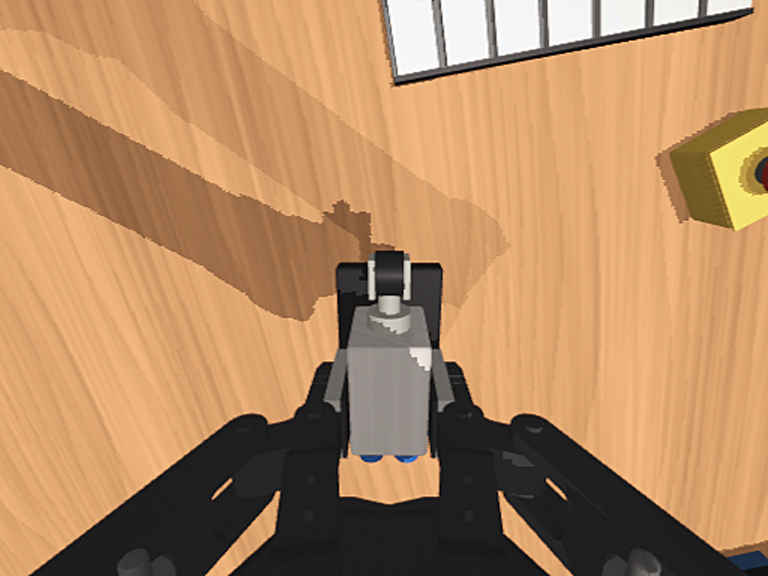

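Run:
```python
from act import *
robot.goto([.56,-.05,.28],[np.pi,0,D(90)]); st("mid")
robot.goto([.62,.06,.27],[np.pi,0,D(135)]); st("mid2")
h=json.load(open("held.json")); 
for z in (.2,.054):
    q=robot.inverse_kinematics([.649,.091,z],[np.pi,0,D(180.4)]); print(None if q is None else np.round(q,2))
```

```text
mid t 39.15 tcp [ 0.5595 -0.0517  0.2795] yaw 89.82 F [-0.1 -0.4 -0.6] open 0.318 q7 1.63
mid2 t 39.75 tcp [0.6199 0.0583 0.2694] yaw 134.83 F [-0.3 -0.3 -0.6] open 0.322 q7 2.19
[ 0.33  0.6  -0.81  1.6   0.47  1.14  2.57]
[ 0.09  0.68 -0.43  1.72  0.36  0.83  2.65]
```

Run:
```python
from act import *
place((.649,.081),180.4,.022,.55,zapp=.2)
robot.goto([.50,0.02,.30],[np.pi,0,D(90)])
robot.sleep(.2); shot("fin1"); shot("fin_top","top"); shot("fin_scene","scene"); st()
c=__import__("crops"); f=load("f_fin1.npz")
cv2.imwrite("pics/c9.png",np.hstack([c.crop(f,.649,.05,.070,h=.08,s=2400,lab="lim z70"),c.crop(f,.649,.05,.052,h=.08,s=2400,lab="z52")]))
```

```text
above t 42.11 tcp [0.6493 0.0914 0.0676] yaw -179.61 F [ 0.2  0.3 -1.6] open 0.318 q7 2.48
err mm [-0.38863546 -0.0485085 ]
contact True target z 0.0549 t 42.62 tcp [0.6487 0.0912 0.055 ] yaw -179.61 F [-0.3 -0.9  4.1] open 0.318 q7 2.47
err mm [0.26534043 0.0690596 ]
released t 42.94 tcp [0.6477 0.0907 0.0538] yaw -179.62 F [0.1 0.3 0.8] open 0.548 q7 2.47
up t 44.07 tcp [0.6471 0.0903 0.1988] yaw -179.62 F [ 0.7 -0.2  0.1] open 0.551 q7 2.57
 t 45.54 tcp [0.5001 0.0201 0.2996] yaw 90.02 F [ 0.8 -0.6 -0.4] open 0.546 q7 1.34
```

View pics/fin1.png

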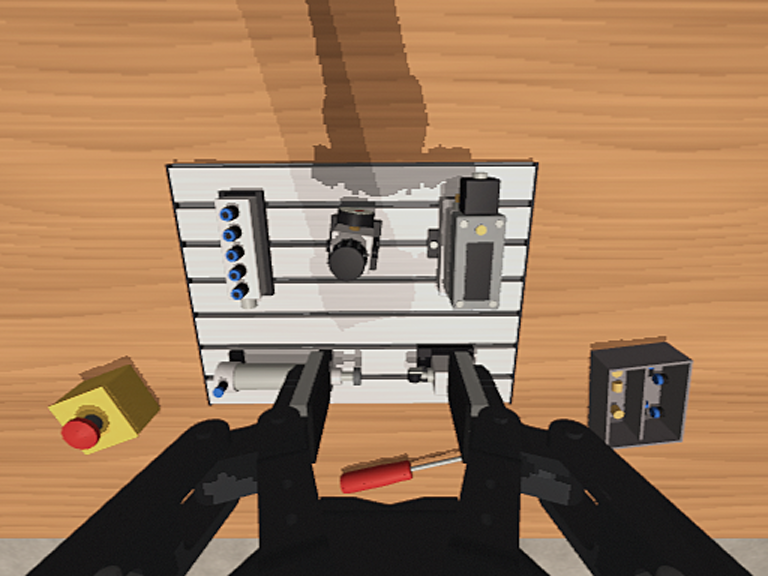

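View pics/c9.png

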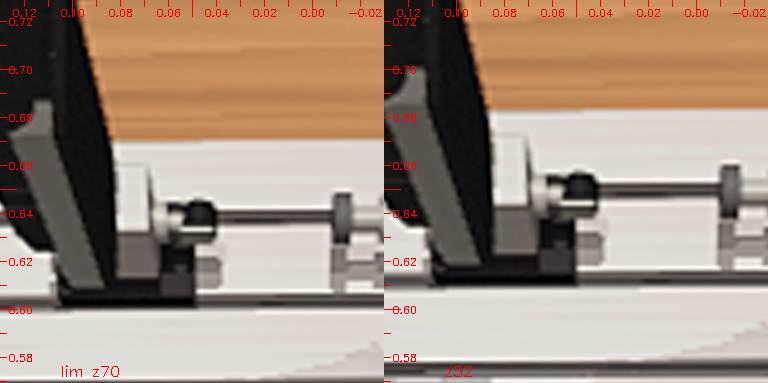

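View pics/fin_scene.png

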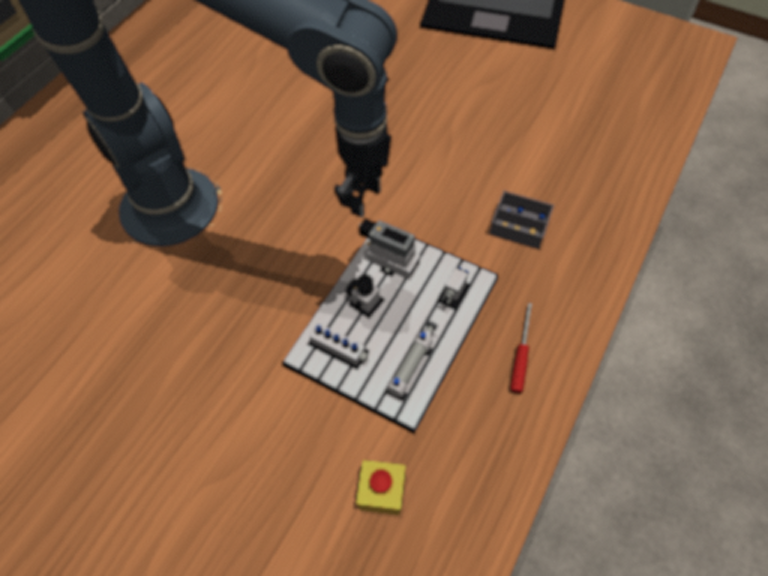

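Rectified at z = 0.052, the roller front (col 598) to rod face (col 721) gap is about 51 mm, and the two are in line. The fingers partly hide the limit valve, so I'll take one unobstructed look at it.

Run:
```python
from act import *
robot.goto([.70,0.06,.26],[np.pi,0,D(90)])
robot.sleep(.3); shot("fin2"); st()
c=__import__("crops"); f=load("f_fin2.npz")
cv2.imwrite("pics/c10.png",np.hstack([c.crop(f,.649,.05,.070,h=.08,s=2400,lab="lim z70"),c.crop(f,.649,.05,.052,h=.08,s=2400,lab="z52")]))
cv2.imwrite("pics/c11.png",np.hstack([c.crop(f,.509,.094,.116,lab="val z116"),c.crop(f,.509,-.016,.106,lab="reg z106")]))
```

```text
t 46.73 tcp [0.6997 0.0596 0.261 ] yaw 89.98 F [ 0.5 -0.6 -0.7] open 0.551 q7 1.18
```

View pics/c10.png

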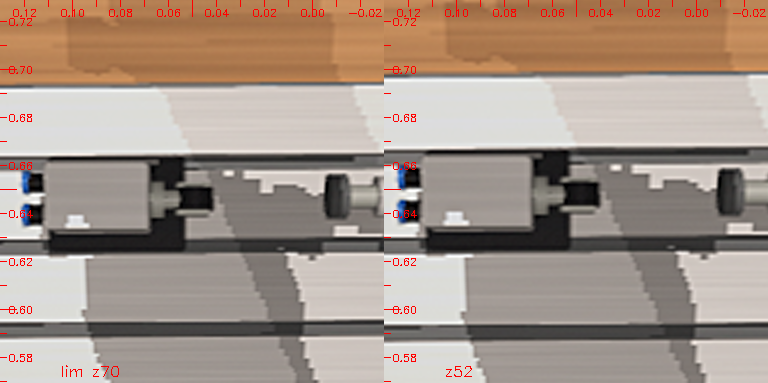

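View pics/c11.png

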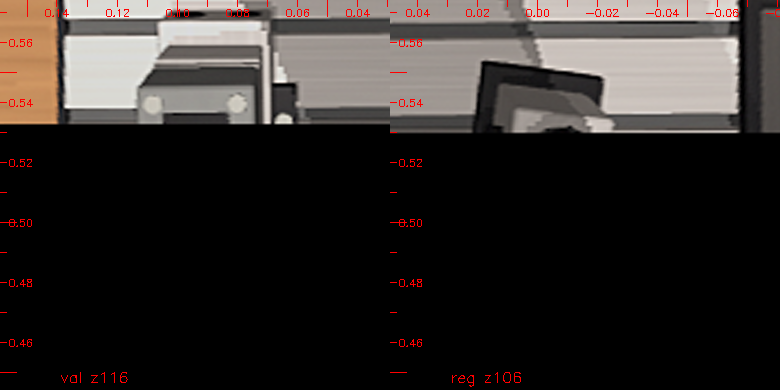

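The clear view gives a gap of about 49 mm, a lateral offset of about 2 mm and the limit valve parallel to the rod axis. I'm handing in.

Run:
```python
from act import *
robot.close_job(); print("done")
```

```text
the job is handed in; nothing more can be done
done
```

The air circuit is laid out and the job handed in, after about 47 s of robot time. All four parts are in place, let go and upright as far as the pictures show. The hand-in reported no verdict.

My last checks, from the wrist camera, all came out within tolerance:

| Check | Measured | Tolerance |
|---|---|---|
| Throttle plate centre from sub-base centre | about 1.5 mm, parallel | 8 mm, 10° |
| Valve centre from throttle plate centre | about 2.5 mm, about 1° | 8 mm, 10° |
| Regulator from the midpoint | about 2 mm | 12 mm |
| Gap from roller to rod tip | 49 and 51 mm in two views | 50 ± 12 mm |
| Limit valve off the rod's axis | about 2 mm, about 1° | 10 mm, 11° |

- **Not measured:** I judged the parts' tilt by eye. The final scene picture shows the emergency-stop box and the bin where they were at the start, but I did not measure their positions again.
- **Out of view:** The very last close-up did not take in the whole valve or regulator. Their figures come from the views taken right after each was placed, and later pictures still showed both standing in place.

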